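# Three lacquered bosses into the tray with tongs

## Robot

A 7-joint arm with a two-finger parallel gripper is mounted at the origin on the work surface. World frame = base frame: x ahead of the robot, y to its left, z up, the work surface at z = 0. Lengths are in mm, angles in rad, forces in N, time in s.
With the tool pointing down it reaches from about 400 to 875 mm from the base axis. Payload 6.5 kg.
Tool frame: the origin (TCP) lies between the finger pads, 19 mm behind the fingertips; this is the grasp point; z points along the fingers, y is the line along which they close (so a half turn about z gives the same grasp; the last joint's range is limited). The gripper opens to 85 mm and grips with 20 to 120 N. Pads are 22 mm wide; open, the fingers measure 114 mm over their backs; the gripper's body (76 mm by 85 mm) begins 54 mm behind the grasp point. The pads swing forward as they close: fully open they stand 13 mm farther back than shut.
Start: joints at [1.165, 0.536, -0.004, 1.538, 0.003, 1.067, -0.071], TCP at [216.64, -612.827, 249.99] pointing down, gripper open.
Joint ranges: [-2.7, 2.7], [-0.37, 2.16], [-1.27, 1.26], [0.24, 2.4], [-1.31, 4.45], [0.19, 1.91], [-2.76, 2.76]. Speed limits (rad/s): [2.39, 2.39, 3.14, 3.14, 3.14, 3.14, 3.14].

## Interface

Orientations are given as a unit quaternion [x, y, z, w].
In Python, from bench import manip gives the robot as it stands. The module is installed in compiled form; this text tells all that it offers.
- The arm moves only by the shell command python3 -m crank 'ROWS' [FORCE]. ROWS is JSON, a list of rows, each an object of numbers: "gripper": the opening, from 0 (shut) to 1 (fully open); "x", "y", "z": the shift along the tool's x, y, z as a fraction of full scale; "roll": the turn about the tool's z as a fraction of full scale. In form: [{"gripper": .., "x": .., "y": .., "z": .., "roll": ..}, ...]. A call has 1 to 10 rows; each row shifts and turns the commanded pose from where the row before left it, along the tool's axes as they then stand; what a row does not reach is not made up. Full scale, the value 1, is 0.04 m for a shift and 5 degrees for a turn. A row lasts 1/8 s, in which the tool goes at most 62.5 mm and 10.7 degrees, less where a joint would pass 70% of its speed; a pose out of reach is approached as far as the arm can. A call with a number of a shift or a turn outside -1 to 1 is refused whole. A call with a gripper value outside its range is refused whole. The fingers move at their own pace and stop on an object; FORCE is the grip in N (left out, the last holds). Time passes only in rows, so rows that do not move let the fingers close. It gives the time, the measured TCP pose, the force, the opening and the grip force at its end, in the units of the state.
- manip.get_obs(): the state, without advancing time (a new reading comes with each control period).
- manip.grab_frame(name): name is "scene" or "top"; returns a dict with "color" (420x560x3 uint8, red, green, blue), "depth" (420x560 float32, mm along the optical axis (not along the pixel's ray), 0 where there is no reading), "camera_matrix" (3x3 intrinsics, pixels), "xyz" and "orientation" of the camera in the world. Camera axes: x right, y down, z forward; pixel columns grow to the right and rows downward; lengths in mm; the calibration is good to about 2 mm. A picture is of the moment at which its call begins.
- manip.sign_off(): hands the job in; it is judged then, once.
The state is a dict: "time": time; "joint_pos": joint angles; "dq": joint speeds; "joint_efforts": joint torques, N m; "position": TCP position; "ee_rot": TCP orientation; "force": force on the tool from outside, world axes, zero at the start; "moment": the same for the moment, N m; "width": finger opening in mm; "grip_force": force on a finger pad.
Only numpy, scipy, OpenCV 4.12 (cv2) and the standard library are available. Lean on these libraries where they do the work, as an engineer would, in place of code of your own. Each camera call takes 0.05 s, during which the arm holds its last target. There are 200 camera calls.

## Task

Take the tongs from their stand and, with the tongs only, move exactly three of the four red bosses from the drying board into the blue tray, one upright in each compartment, lowering each to the floor of its compartment rather than dropping it; then stand the tongs back in their stand. The lacquer is wet, so the gripper and arm must never touch a boss, and the fourth red boss and both yellow ones must stay standing where they are. Do not shift or tip the lacquer tin, the tape measure or the small wooden pattern.

Things in the scene. Friction and masses are not known exactly. Their poses are not given: they have to be found in the camera images.
- tongs: sprung steel tongs, orange grip pads, standing tips down in the stand; 123 mm high, about 90 g. Origin: middle line, level with the tips' lower ends when shut; z up, from tips to bow. Two arms side by side along y hang from hinges at z = 115 mm, y = +-10 mm. Each tip is a flat steel finger 12 mm wide (x), 5 mm thick (y), 30 mm tall; arms above 14 mm wide. Bow: 30 mm wide (y), top at z = 123 mm.
- tongs_grip (a point): on the tongs' middle line between the middles of the orange pads, 85 mm above the tips, 30 mm under the hinges: place for the TCP, from above, squeezing along the tongs' y. Pads: one outside each arm, 22 mm wide (x), z = 66 to 100 mm. Over the pads here: 43 mm free (tips 43 mm apart), 39 mm: tips 27 mm apart, 36 mm: tips 16 mm apart, shut on a stem; 34 mm: stop, tips 9 mm apart.
- jaw_left (a joint): swing of the tongs' +y arm, rad: 0 arms upright and parallel, tips 16 mm apart, flat on a boss stem; 0.12 wide open; -0.03 shut stop. A spring opens the arms: it pushes the pads apart with about 11 N when open, 20 N when shut, so squeeze with 50 N or more to grip a boss. Let open only a little, the spring still presses the pads on the fingers and the tongs stay held.
- jaw_right (a joint): swing of the tongs' -y arm, linked to the other so that both always swing alike, rad.
- stand: fixed wooden tongs stand on a steel foot 75 x 110 mm and 6 mm thick. Origin: centre of its underside. Its open-topped pocket is centred on it, 62 mm long along the stand's y and 21 mm along x, from the floor at z = 6 mm to the rim at z = 66 mm; outside 86 x 41 mm. The tongs stand in it with their y along the stand's y, either way round, tips on the floor.
- board: fixed plywood drying board 150 x 110 mm (x, y), its top 12 mm above the table; the six bosses stand on it. Along its +x edge stands an upright rail 8 mm thick (x = 67 to 75 mm) and 57 mm high above the table. Origin: centre of its underside.
- tray: fixed blue tray 164 x 60 mm (x, y), 26 mm high, walls and the two partitions 5 mm thick, floor 5 mm thick; three compartments side by side along its x, each about 48 mm (x) by 50 mm (y) and 21 mm deep. Origin: centre of its underside.
- tin: bystander: closed lacquer tin 64 mm across and 95 mm high, loose. Origin: centre of its underside.
- tape: bystander: yellow and black tape measure case standing on the table, 62 x 36 mm (x, y) and 56 mm high, a small steel hook out to x = +40 mm, loose. Origin: centre of its underside.
- pattern: bystander: stepped block of pale wood, a small pattern, 85 x 55 mm (x, y) and 70 mm high, loose. Origin: centre of its underside.
- cell1 (a point): centre of the floor of compartment 1 of the tray (on the floor's upper face, 5 mm above the table).
- cell2 (a point): centre of the floor of compartment 2 of the tray (on the floor's upper face, 5 mm above the table).
- cell3 (a point): centre of the floor of compartment 3 of the tray (on the floor's upper face, 5 mm above the table).
- red1: turned wooden pattern boss, wet with red lacquer, standing on the drying board: flange 24 mm across and 5 mm thick below, then a plain round stem 16 mm across; 27 mm high in all, 15 g. Origin: centre of its underside, z up. Neighbours stand 33 mm or more apart, centre to centre. Any three of the four red ones will do.
- red2: turned wooden pattern boss, wet with red lacquer, standing on the drying board: flange 24 mm across and 5 mm thick below, then a plain round stem 16 mm across; 27 mm high in all, 15 g. Origin: centre of its underside, z up. Neighbours stand 33 mm or more apart, centre to centre. Any three of the four red ones will do.
- red3: turned wooden pattern boss, wet with red lacquer, standing on the drying board: flange 24 mm across and 5 mm thick below, then a plain round stem 16 mm across; 27 mm high in all, 15 g. Origin: centre of its underside, z up. Neighbours stand 33 mm or more apart, centre to centre. Any three of the four red ones will do.
- red4: turned wooden pattern boss, wet with red lacquer, standing on the drying board: flange 24 mm across and 5 mm thick below, then a plain round stem 16 mm across; 27 mm high in all, 15 g. Origin: centre of its underside, z up. Neighbours stand 33 mm or more apart, centre to centre. Any three of the four red ones will do.
- yellow1: turned wooden pattern boss, wet with yellow lacquer, standing on the drying board: flange 24 mm across and 5 mm thick below, then a plain round stem 16 mm across; 27 mm high in all, 15 g. Origin: centre of its underside, z up. Neighbours stand 33 mm or more apart, centre to centre. It must stay where it is.
- yellow2: turned wooden pattern boss, wet with yellow lacquer, standing on the drying board: flange 24 mm across and 5 mm thick below, then a plain round stem 16 mm across; 27 mm high in all, 15 g. Origin: centre of its underside, z up. Neighbours stand 33 mm or more apart, centre to centre. It must stay where it is.
Not all that is in view belongs to the job. What is shaped like the red1 but grey is not meant.

How it is judged (in metres and radians):
At the end, for the whole second after the job is handed in: A red boss stands on each compartment's floor (within 4 mm of floor, 22 mm of centre, tilt < 0.15 rad); other red and both yellows upright within 10 mm of their start; tongs in the stand (within 20 mm of centre, tips within 8 mm of pocket floor, tilt < 0.25 rad); all at rest (((horizontal distance between red1 and cell1 below 0.022 m and z of red1 in the frame of cell1 below 0.004 m and angle between red1's own z axis and vertical below 0.15 rad) or (horizontal distance between red2 and cell1 below 0.022 m and z of red2 in the frame of cell1 below 0.004 m and angle between red2's own z axis and vertical below 0.15 rad) or (horizontal distance between red3 and cell1 below 0.022 m and z of red3 in the frame of cell1 below 0.004 m and angle between red3's own z axis and vertical below 0.15 rad) or (horizontal distance between red4 and cell1 below 0.022 m and z of red4 in the frame of cell1 below 0.004 m and angle between red4's own z axis and vertical below 0.15 rad)) and ((horizontal distance between red1 and cell2 below 0.022 m and z of red1 in the frame of cell2 below 0.004 m and angle between red1's own z axis and vertical below 0.15 rad) or (horizontal distance between red2 and cell2 below 0.022 m and z of red2 in the frame of cell2 below 0.004 m and angle between red2's own z axis and vertical below 0.15 rad) or (horizontal distance between red3 and cell2 below 0.022 m and z of red3 in the frame of cell2 below 0.004 m and angle between red3's own z axis and vertical below 0.15 rad) or (horizontal distance between red4 and cell2 below 0.022 m and z of red4 in the frame of cell2 below 0.004 m and angle between red4's own z axis and vertical below 0.15 rad)) and ((horizontal distance between red1 and cell3 below 0.022 m and z of red1 in the frame of cell3 below 0.004 m and angle between red1's own z axis and vertical below 0.15 rad) or (horizontal distance between red2 and cell3 below 0.022 m and z of red2 in the frame of cell3 below 0.004 m and angle between red2's own z axis and vertical below 0.15 rad) or (horizontal distance between red3 and cell3 below 0.022 m and z of red3 in the frame of cell3 below 0.004 m and angle between red3's own z axis and vertical below 0.15 rad) or (horizontal distance between red4 and cell3 below 0.022 m and z of red4 in the frame of cell3 below 0.004 m and angle between red4's own z axis and vertical below 0.15 rad)) and ((distance of red1 from where it was at the start of the episode below 0.01 m and angle between red1's own z axis and vertical below 0.15 rad) or (horizontal distance between red1 and cell1 below 0.022 m and z of red1 in the frame of cell1 below 0.004 m and angle between red1's own z axis and vertical below 0.15 rad) or (horizontal distance between red1 and cell2 below 0.022 m and z of red1 in the frame of cell2 below 0.004 m and angle between red1's own z axis and vertical below 0.15 rad) or (horizontal distance between red1 and cell3 below 0.022 m and z of red1 in the frame of cell3 below 0.004 m and angle between red1's own z axis and vertical below 0.15 rad)) and ((distance of red2 from where it was at the start of the episode below 0.01 m and angle between red2's own z axis and vertical below 0.15 rad) or (horizontal distance between red2 and cell1 below 0.022 m and z of red2 in the frame of cell1 below 0.004 m and angle between red2's own z axis and vertical below 0.15 rad) or (horizontal distance between red2 and cell2 below 0.022 m and z of red2 in the frame of cell2 below 0.004 m and angle between red2's own z axis and vertical below 0.15 rad) or (horizontal distance between red2 and cell3 below 0.022 m and z of red2 in the frame of cell3 below 0.004 m and angle between red2's own z axis and vertical below 0.15 rad)) and ((distance of red3 from where it was at the start of the episode below 0.01 m and angle between red3's own z axis and vertical below 0.15 rad) or (horizontal distance between red3 and cell1 below 0.022 m and z of red3 in the frame of cell1 below 0.004 m and angle between red3's own z axis and vertical below 0.15 rad) or (horizontal distance between red3 and cell2 below 0.022 m and z of red3 in the frame of cell2 below 0.004 m and angle between red3's own z axis and vertical below 0.15 rad) or (horizontal distance between red3 and cell3 below 0.022 m and z of red3 in the frame of cell3 below 0.004 m and angle between red3's own z axis and vertical below 0.15 rad)) and ((distance of red4 from where it was at the start of the episode below 0.01 m and angle between red4's own z axis and vertical below 0.15 rad) or (horizontal distance between red4 and cell1 below 0.022 m and z of red4 in the frame of cell1 below 0.004 m and angle between red4's own z axis and vertical below 0.15 rad) or (horizontal distance between red4 and cell2 below 0.022 m and z of red4 in the frame of cell2 below 0.004 m and angle between red4's own z axis and vertical below 0.15 rad) or (horizontal distance between red4 and cell3 below 0.022 m and z of red4 in the frame of cell3 below 0.004 m and angle between red4's own z axis and vertical below 0.15 rad)) and ((distance of red1 from where it was at the start of the episode below 0.01 m and angle between red1's own z axis and vertical below 0.15 rad) or (distance of red2 from where it was at the start of the episode below 0.01 m and angle between red2's own z axis and vertical below 0.15 rad) or (distance of red3 from where it was at the start of the episode below 0.01 m and angle between red3's own z axis and vertical below 0.15 rad) or (distance of red4 from where it was at the start of the episode below 0.01 m and angle between red4's own z axis and vertical below 0.15 rad)) and distance of each of yellow1, yellow2 from where it was at the start of the episode below 0.01 m and angle between each of yellow1, yellow2's own z axis and vertical below 0.15 rad and linear speed of each of red1, red2, red3, red4, tongs below 0.02 m/s and horizontal distance between tongs and stand below 0.02 m and z of tongs in the frame of stand below 0.014 m and angle between tongs's own z axis and vertical below 0.25 rad); the robot touches nothing.
It fails at once if the robot's fingers or arm touch a freshly lacquered boss (only the tongs may) (contact force between any of the fingers, the arm and red1 above 0.2 N or contact force between any of the fingers, the arm and red2 above 0.2 N or contact force between any of the fingers, the arm and red3 above 0.2 N or contact force between any of the fingers, the arm and red4 above 0.2 N or contact force between any of the fingers, the arm and yellow1 above 0.2 N or contact force between any of the fingers, the arm and yellow2 above 0.2 N).
It fails at once if a boss is dropped into the tray (faster than 0.35 m/s in its lowest 20 mm, as after a fall of 6 mm or more) ((linear speed of red1 above 0.35 m/s and z of red1 in the frame of tray below 0.025 m and x of red1 in the frame of tray between -0.08 and 0.08 m and y of red1 in the frame of tray between -0.028 and 0.028 m) or (linear speed of red2 above 0.35 m/s and z of red2 in the frame of tray below 0.025 m and x of red2 in the frame of tray between -0.08 and 0.08 m and y of red2 in the frame of tray between -0.028 and 0.028 m) or (linear speed of red3 above 0.35 m/s and z of red3 in the frame of tray below 0.025 m and x of red3 in the frame of tray between -0.08 and 0.08 m and y of red3 in the frame of tray between -0.028 and 0.028 m) or (linear speed of red4 above 0.35 m/s and z of red4 in the frame of tray below 0.025 m and x of red4 in the frame of tray between -0.08 and 0.08 m and y of red4 in the frame of tray between -0.028 and 0.028 m)).
It fails at once if the lacquer tin, the tape measure or the wooden pattern is moved by more than 15 mm or knocked over (distance of any of tin, tape, pattern from where it was at the start of the episode above 0.015 m or angle between any of tin, tape, pattern's own z axis and vertical above 0.3 rad).
It also fails if it takes over 72 s, if anything falls off the work surface, if the arm or the gripper's body presses on something with over 40 N, if the wrist force passes 120 N, or if a joint passes its speed limit or range.

## Working session

There is one attempt and no reset: what is moved stays moved. The work goes in short steps, Python scripts to look and compute and a shell command to move; the robot and the scene stay as the last step left them, time stands still between calls to the robot, and variables do not carry over. Pictures are saved under pics/ and viewed, at most 10 in all, crops included, and the job is handed in when it is done.

```bash
mkdir -p pics; cat > h.py <<'E'
import numpy as np, cv2, pickle
from scipy.spatial.transform import Rotation as R
from bench import manip
def grab(n):
    f=manip.grab_frame(n); return f
def pts(f):
    K=np.array(f["camera_matrix"]);d=f["depth"];v,u=np.mgrid[:d.shape[0],:d.shape[1]]
    P=np.stack([(u-K[0,2])/K[0,0]*d,(v-K[1,2])/K[1,1]*d,d],-1)
    return P@R.from_quat(f["orientation"]).as_matrix().T+np.array(f["xyz"])
def ray(f,u,v,z):
    K=np.array(f["camera_matrix"]);r=R.from_quat(f["orientation"]).as_matrix()@np.array([(u-K[0,2])/K[0,0],(v-K[1,2])/K[1,1],1])
    o=np.array(f["xyz"]);return o+r*(z-o[2])/r[2]
def save(f,n,crop=None,s=1):
    c=f["color"][:,:,::-1]
    if crop: c=c[crop[1]:crop[3],crop[0]:crop[2]]
    cv2.imwrite("pics/"+n,cv2.resize(c,None,fx=s,fy=s,interpolation=cv2.INTER_CUBIC))
E
python3 - <<'E'
from h import *
for n in("top","scene"):
    f=grab(n);pickle.dump(f,open(n+".pkl","wb"));save(f,n+"0.png",s=1.4);print(f["xyz"],f["orientation"],f["camera_matrix"])
print(manip.get_obs())
E
```

```text
[445.57827992 -21.25936684 881.18828723] [-0.70077245  0.71181484 -0.03280053  0.03408415] [[416.35437531   0.         273.67780319]
 [  0.         416.35437531 205.99419196]
 [  0.           0.           1.        ]]
[1065.30818451 -605.95258355  667.93115832] [ 0.8251244   0.32047877 -0.17020312 -0.43300574] [[498.63043707   0.         283.5602964 ]
 [  0.         498.63043707 209.11970356]
 [  0.           0.           1.        ]]
{'time': 0.1, 'joint_pos': array([ 1.16481737,  0.53707719, -0.00447524,  1.53876215,  0.00261786,
        1.06731858, -0.07122569]), 'dq': array([-0.0009651 , -0.00069353, -0.00068097, -0.0021062 ,  0.00096796,
        0.0006179 ,  0.00151773]), 'joint_efforts': array([ 2.87387717e-03, -5.84563673e+01,  1.05244383e+00, -2.59770280e+01,
        1.27941815e-02,  4.61914678e-03, -1.23848213e-05]), 'position': array([ 216.45634091, -612.32788191,  249.21364914]), 'ee_rot': array([ 9.85595880e-01,  1.69115799e-01, -1.86888534e-04, -7.56982712e-04]), 'force': array([-0.51044908, -0.74946836, -0.32792152]), 'moment': array([ 0.02097859, -0.02717536,  0.01811732]), 'grip_force': 0.0, 'width': 85.4365843441542}
```

View pics/top0.png

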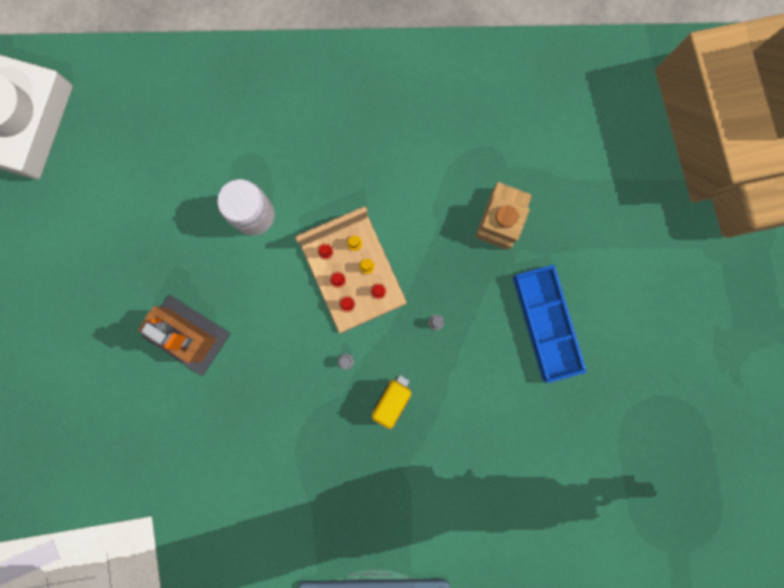

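View pics/scene0.png

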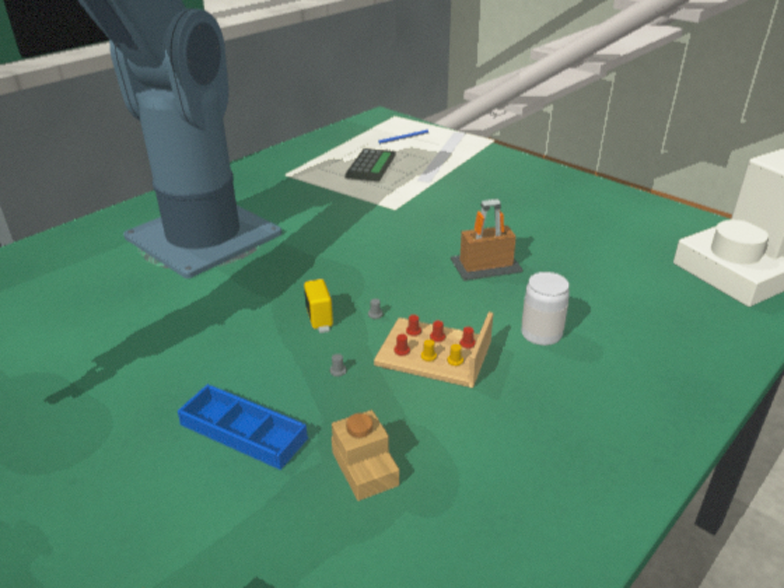

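The top view (1.4x) shows the tongs in the stand at (165,335), the board at (350,270), the tray at (549,323), the tin at (245,205), the tape at (391,403) and the pattern at (503,215). The red bosses are at (326,251), (338,279), (347,304) and (378,291), the yellow ones at (354,242) and (367,266). The two grey look-alikes at (345,362) and (435,322) are not meant.

```bash
cat > m.py <<'E'
from h import *
f=pickle.load(open("top.pkl","rb"));g=pickle.load(open("scene.pkl","rb"))
def comps(f,name,lo,hi,roi=None,zr=None,mina=12):
    hsv=cv2.cvtColor(f["color"],cv2.COLOR_RGB2HSV);m=cv2.inRange(hsv,np.array(lo),np.array(hi))
    if name=="red": m|=cv2.inRange(hsv,np.array([170,120,60]),np.array([180,255,255]))
    P=pts(f)
    if zr: m[(P[...,2]<zr[0])|(P[...,2]>zr[1])]=0
    if roi: k=np.zeros_like(m);k[roi[1]:roi[3],roi[0]:roi[2]]=255;m&=k
    n,l,s,c=cv2.connectedComponentsWithStats(m)
    return [(l==i,s[i],c[i]) for i in range(1,n) if s[i][4]>=mina],P
for nm,ff in(("top",f),("scene",g)):
  for name,lo,hi in(("red",[0,150,60],[6,255,255]),("yellow",[18,150,120],[28,255,255])):
    C,P=comps(ff,name,lo,hi,zr=(29,45))
    for m,s,c in C:
        q=P[m]; q=q[q[:,2]>36]
        print(nm,name,c.round(1),s[4],"ray z39",ray(ff,*c,39).round(1)[:2],"toppts",len(q),q.mean(0).round(1) if len(q) else 0)
def rect(ff,lo,hi,z,zr,nm,roi=None):
    C,P=comps(ff,nm,lo,hi,zr=zr,roi=roi,mina=40)
    for m,s,c in C:
        q=P[m];r=cv2.minAreaRect(np.array([ray(ff,u,v,z)[:2] for v,u in zip(*np.nonzero(m))],np.float32))
        print(nm,c.round(0),s[4],np.round(r[0],1),np.round(r[1],1),round(r[2],1),"pts",q.mean(0).round(1))
rect(f,[100,150,60],[130,255,255],26,(21,32),"tray")
rect(f,[0,0,0],[180,255,255],66,(60,72),"stand",(80,190,180,290))
rect(f,[0,0,0],[180,255,255],12,(8,16),"board",(190,130,310,250))
rect(f,[0,0,0],[180,255,255],57,(50,62),"rail",(190,130,310,250))
rect(f,[0,0,0],[180,255,255],129,(122,135),"bow",(80,190,180,290))
rect(f,[0,0,0],[180,255,255],95,(90,100),"tin",(140,110,210,180))
rect(f,[0,0,0],[180,255,255],56,(50,60),"tape",(250,260,310,320))
rect(f,[0,0,0],[180,255,255],70,(63,75),"pattern",(330,120,390,185))
rect(f,[0,0,0],[180,255,255],50,(40,60),"pattern low",(330,120,390,185))
E
python3 m.py
python3 - <<'E'
from h import *
f=pickle.load(open("top.pkl","rb"));g=pickle.load(open("scene.pkl","rb"))
save(f,"c1.png",(90,120,310,270),3.5); save(g,"c2.png",(200,130,420,290),3.5)
E
```

```text
top red [231.2 177.7] 44 ray z39 [585.   65.6] toppts 38 [585.7  66.   38.8]
top red [240.  198.1] 46 ray z39 [542.8  47.9] toppts 42 [542.9  48.1  39. ]
top red [269.6 206.4] 49 ray z39 [524.8 -12.1] toppts 43 [525.6 -11.9  38.9]
top red [246.8 215.7] 50 ray z39 [506.5  34.4] toppts 47 [506.9  34.5  39.2]
top yellow [252.3 171.5] 51 ray z39 [597.3  22.3] toppts 43 [598.1  23.   38.7]
top yellow [261.  188.1] 46 ray z39 [562.6   4.9] toppts 42 [563.1   4.8  38.8]
scene red [295.  228.6] 36 ray z39 [512.8  28.4] toppts 21 [508.5  33.1  37.9]
scene red [312.3 232.7] 40 ray z39 [548.8  42.1] toppts 21 [545.3  47.1  37.8]
scene red [334.1 237.2] 43 ray z39 [591.6  60.4] toppts 24 [588.3  65.6  37.8]
scene red [286.6 242.3] 40 ray z39 [530.8 -17.8] toppts 24 [527.  -14.2  37.9]
scene yellow [229.  220.9] 97 ray z39 [389.2 -46.3] toppts 54 [387.2 -44.6  40.8]
scene yellow [306.  246.2] 47 ray z39 [568.   -0.8] toppts 26 [564.5   3.5  37.9]
scene yellow [325.3 249.4] 54 ray z39 [603.   17.2] toppts 27 [599.6  21.6  38.1]
tray [393. 231.] 670 [ 473.4 -263.4] [163.4  61. ] 14.1 pts [ 472.2 -264.4   24.9]
stand [126. 237.] 458 [465.1 277. ] [87.1 41.4] 56.6 pts [466.1 269.8  65.5]
board [252. 196.] 2966 [551.7  24.7] [143.5 109.6] 23.3 pts [550.6  24.   11.8]
rail [236. 159.] 235 [618.5  53.6] [ 10.3 108.9] 23.1 pts [619.6  53.5  55.8]
bow [110. 237.] 143 [465.2 276.1] [31.1 15.7] 56.2 pts [465.2 277.1 127.5]
tin [170. 142.] 706 [646.7 176.9] [57.1 57.2] 45.2 pts [646.7 177.1  94.3]
tape [279. 288.] 529 [362.1 -28.3] [33.4 61.4] 59.5 pts [362.  -28.3  55.3]
pattern [362. 154.] 202 [ 624.2 -195.9] [29.8 30.2] 89.1 pts [ 624.2 -196.3   69.4]
pattern low [359. 156.] 508 [ 624.5 -196.9] [56.4 54.8] 67.7 pts [ 621.9 -194.4   56.4]
```

View pics/c1.png

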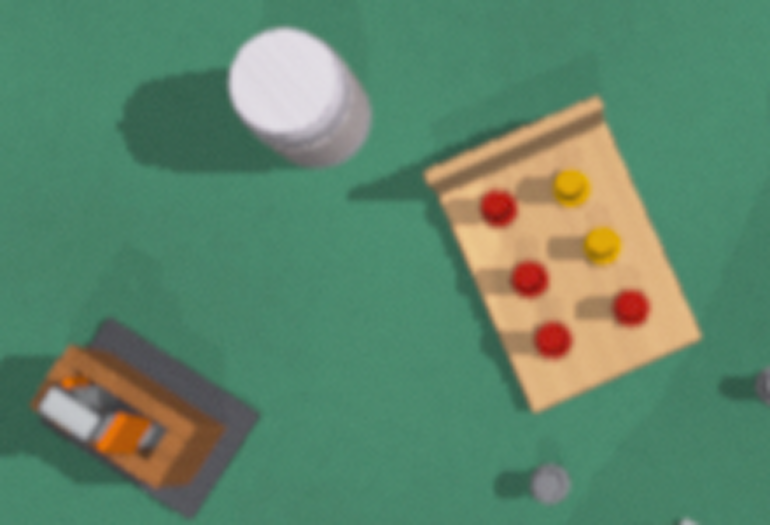

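View pics/c2.png

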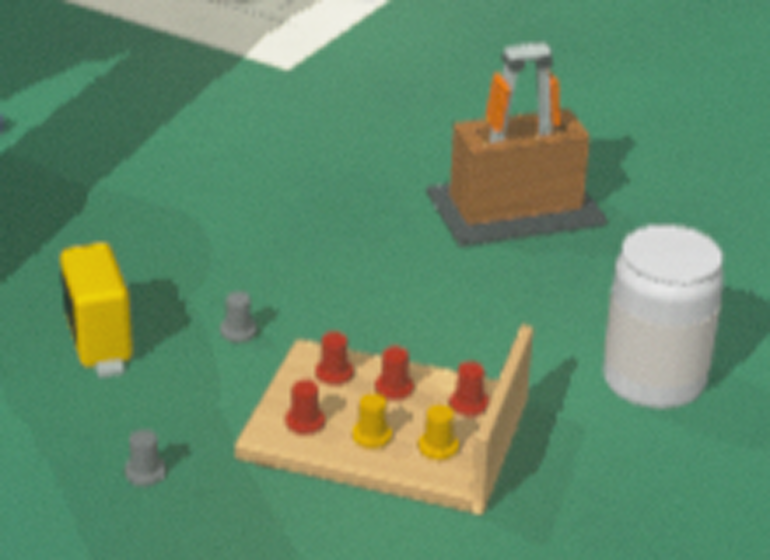

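Everything is located. The reds are A (585,66), B (543,48), C (507,34) and D (525,-12). I'll move B, C and D and leave A by the rail. The squeeze goes along board y, which is clear of neighbours. First I roll the tool for the stand.

```bash
cat > p.py <<'E'
import sys; from h import *
# p.py x y z [tool-y angle deg]: shifts left in units (40 mm / 5 deg); shift is in axes AFTER the roll
o=manip.get_obs();p=o["position"];M=R.from_quat(o["ee_rot"]).as_matrix()
ya=np.degrees(np.arctan2(M[1,1],M[0,1]))
print("t",round(o["time"],2),"pos",p.round(1),"yang",round(ya,1),"tilt",M[:,2].round(3),"w",round(o["width"],1),"F",o["force"].round(1),"gf",round(float(o["grip_force"]),1),"q",o["joint_pos"].round(2))
if len(sys.argv)>3:
    t=np.array(sys.argv[1:4],float);a=float(sys.argv[4]) if len(sys.argv)>4 else ya
    d=(a-ya+180)%360-180; M2=R.from_euler('z',d,degrees=True).as_matrix()@M
    print("now-axes",((t-p)@M/40).round(3),"after-roll-axes",((t-p)@M2/40).round(3),"roll",round(-d/5,2))
E
python3 -m crank '[{"gripper":1,"x":0,"y":0,"z":0,"roll":-1},{"gripper":1,"x":0,"y":0,"z":0,"roll":-1},{"gripper":1,"x":0,"y":0,"z":0,"roll":-1},{"gripper":1,"x":0,"y":0,"z":0,"roll":-1},{"gripper":1,"x":0,"y":0,"z":0,"roll":-1},{"gripper":1,"x":0,"y":0,"z":0,"roll":-1},{"gripper":1,"x":0,"y":0,"z":0,"roll":-1},{"gripper":1,"x":0,"y":0,"z":0,"roll":-1},{"gripper":1,"x":0,"y":0,"z":0,"roll":-1},{"gripper":1,"x":0,"y":0,"z":0,"roll":-1}]' 60
python3 p.py 450 -300 250 56.5
```

```text
time: 1.35
position: [216.5, -612.5, 249.4]
ee_rot: [0.821, 0.571, 0.0, -0.001]
force: [0.5, 0.1, -0.5]
width: 85.5
grip_force: 0.0
t 1.35 pos [ 216.5 -612.5  249.4] yang -20.4 tilt [-0.     0.001 -1.   ] w 85.5 F [ 0.5  0.1 -0.5] gf 0.0 q [ 1.3   0.55 -0.2   1.53  0.12  1.08  0.72]
now-axes [ 9.356e+00  2.754e+00 -9.000e-03] after-roll-axes [-0.556  9.737 -0.021] roll -15.37
```

```bash
python3 -m crank '[{"gripper":1,"x":0,"y":0,"z":0,"roll":-1},{"gripper":1,"x":0,"y":0,"z":0,"roll":-1},{"gripper":1,"x":0,"y":0,"z":0,"roll":-1},{"gripper":1,"x":0,"y":0,"z":0,"roll":-1},{"gripper":1,"x":0,"y":0,"z":0,"roll":-1},{"gripper":1,"x":0,"y":0,"z":0,"roll":-1},{"gripper":1,"x":0,"y":0,"z":0,"roll":-1},{"gripper":1,"x":0,"y":0,"z":0,"roll":-1},{"gripper":1,"x":0,"y":0,"z":0,"roll":-1},{"gripper":1,"x":0,"y":0,"z":0,"roll":-1}]' >/dev/null
python3 -m crank '[{"gripper":1,"x":0,"y":0,"z":0,"roll":-1},{"gripper":1,"x":0,"y":0,"z":0,"roll":-1},{"gripper":1,"x":0,"y":0,"z":0,"roll":-1},{"gripper":1,"x":0,"y":0,"z":0,"roll":-1},{"gripper":1,"x":0,"y":0,"z":0,"roll":-1},{"gripper":1,"x":0,"y":0,"z":0,"roll":-0.4}]' >/dev/null
python3 -m crank '[{"gripper":1,"x":-0.05,"y":0.97,"z":0,"roll":0},{"gripper":1,"x":-0.05,"y":0.97,"z":0,"roll":0},{"gripper":1,"x":-0.05,"y":0.97,"z":0,"roll":0},{"gripper":1,"x":-0.05,"y":0.97,"z":0,"roll":0},{"gripper":1,"x":-0.05,"y":0.97,"z":0,"roll":0},{"gripper":1,"x":-0.05,"y":0.97,"z":0,"roll":0},{"gripper":1,"x":-0.05,"y":0.97,"z":0,"roll":0},{"gripper":1,"x":-0.05,"y":0.97,"z":0,"roll":0},{"gripper":1,"x":-0.05,"y":0.97,"z":0,"roll":0},{"gripper":1,"x":-0.05,"y":0.97,"z":0,"roll":0}]' >/dev/null
python3 p.py 465.3 276.8 200 56.5
```

```text
t 4.6 pos [ 448.2 -299.4  250. ] yang 56.4 tilt [-0. -0. -1.] w 85.3 F [ 0.1 -0.8  0.1] gf 0.0 q [ 0.99  0.42 -0.62  1.81  0.28  1.01  1.24]
now-axes [ 7.611 12.238  1.248] after-roll-axes [ 7.593 12.249  1.248] roll -0.02
```

```bash
python3 -m crank '[{"gripper":1,"x":0.54,"y":0.87,"z":0.05,"roll":0},{"gripper":1,"x":0.54,"y":0.87,"z":0.05,"roll":0},{"gripper":1,"x":0.54,"y":0.87,"z":0.05,"roll":0},{"gripper":1,"x":0.54,"y":0.87,"z":0.05,"roll":0},{"gripper":1,"x":0.54,"y":0.87,"z":0.05,"roll":0},{"gripper":1,"x":0.54,"y":0.87,"z":0.05,"roll":0},{"gripper":1,"x":0.54,"y":0.87,"z":0.05,"roll":0},{"gripper":1,"x":0.54,"y":0.87,"z":0.05,"roll":0},{"gripper":1,"x":0.54,"y":0.87,"z":0.05,"roll":0},{"gripper":1,"x":0.54,"y":0.87,"z":0.05,"roll":0}]' >/dev/null
python3 -m crank '[{"gripper":1,"x":0.54,"y":0.87,"z":0.2,"roll":0},{"gripper":1,"x":0.54,"y":0.87,"z":0.2,"roll":0},{"gripper":1,"x":0.54,"y":0.87,"z":0.2,"roll":0},{"gripper":1,"x":0.54,"y":0.87,"z":0.2,"roll":0},{"gripper":1,"x":0,"y":0,"z":0,"roll":0},{"gripper":1,"x":0,"y":0,"z":0,"roll":0}]' >/dev/null
python3 p.py 465.3 276.8 91 56.5
```

```text
t 6.6 pos [464.6 272.  197.7] yang 56.4 tilt [-0.    -0.001 -1.   ] w 85.7 F [-0.1 -0.4 -0.6] gf 0.0 q [-0.04  0.52 -0.75  1.85  0.44  0.94 -0.  ]
now-axes [0.053 0.112 2.668] after-roll-axes [0.053 0.112 2.668] roll -0.01
```

```bash
python3 -m crank '[{"gripper":1,"x":0.05,"y":0.11,"z":0.67,"roll":0},{"gripper":1,"x":0,"y":0,"z":0.67,"roll":0},{"gripper":1,"x":0,"y":0,"z":0.67,"roll":0},{"gripper":1,"x":0,"y":0,"z":0.66,"roll":0},{"gripper":1,"x":0,"y":0,"z":0,"roll":0},{"gripper":1,"x":0,"y":0,"z":0,"roll":0}]' >/dev/null
python3 p.py 465.3 276.8 91 56.5
python3 - <<'E'
from h import *
f=grab("scene");save(f,"g1.png",(280,100,430,220),3.5)
E
```

```text
t 7.35 pos [466.2 277.1  92.2] yang 56.4 tilt [ 0.001  0.    -1.   ] w 85.2 F [0.5 0.  0.1] gf 0.0 q [-0.14  0.68 -0.64  1.9   0.58  0.75 -0.12]
now-axes [ 0.014 -0.018  0.03 ] after-roll-axes [ 0.014 -0.018  0.03 ] roll -0.02
```

View pics/g1.png

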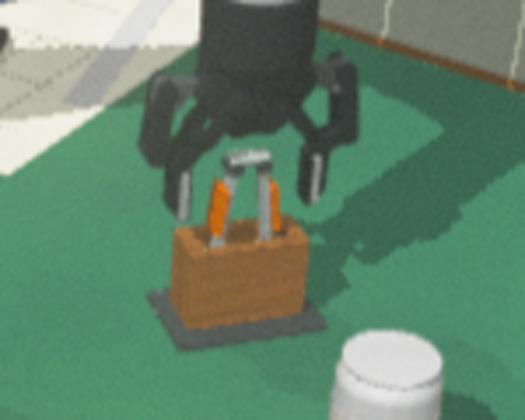

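The open fingers straddle the orange pads, with tips just above the stand rim (around pixels (180,200) and (315,190) in the crop). I'll close on the tongs.

```bash
python3 -m crank '[{"gripper":0.6,"x":0,"y":0,"z":0.03,"roll":0},{"gripper":0.5,"x":0,"y":0,"z":0,"roll":0},{"gripper":0.43,"x":0,"y":0,"z":0,"roll":0},{"gripper":0.43,"x":0,"y":0,"z":0,"roll":0},{"gripper":0.43,"x":0,"y":0,"z":0,"roll":0},{"gripper":0.43,"x":0,"y":0,"z":0,"roll":0},{"gripper":0.43,"x":0,"y":0,"z":0,"roll":0},{"gripper":0.43,"x":0,"y":0,"z":0,"roll":0}]' 60 >/dev/null
python3 p.py 465.3 276.8 170 56.5
```

```text
t 8.4 pos [466.1 278.2  91. ] yang 56.5 tilt [ 0.002  0.001 -1.   ] w 37.6 F [-0.3 -0.4  6.1] gf 12.9 q [-0.14  0.68 -0.64  1.9   0.58  0.75 -0.12]
now-axes [-0.005 -0.037 -1.975] after-roll-axes [-0.005 -0.037 -1.975] roll -0.0
```

```bash
python3 -m crank '[{"gripper":0.43,"x":0,"y":0,"z":-0.3,"roll":0},{"gripper":0.43,"x":0,"y":0,"z":-0.6,"roll":0},{"gripper":0.43,"x":0,"y":0,"z":-0.6,"roll":0},{"gripper":0.43,"x":0,"y":0,"z":-0.6,"roll":0},{"gripper":0.43,"x":0,"y":0,"z":0,"roll":0}]' >/dev/null
python3 p.py 
python3 -m crank '[{"gripper":0.43,"x":0,"y":0,"z":0,"roll":-1},{"gripper":0.43,"x":0,"y":0,"z":0,"roll":-1},{"gripper":0.43,"x":0,"y":0,"z":0,"roll":-1},{"gripper":0.43,"x":0,"y":0,"z":0,"roll":-1},{"gripper":0.43,"x":0,"y":0,"z":0,"roll":-1},{"gripper":0.43,"x":0,"y":0,"z":0,"roll":-1},{"gripper":0.43,"x":0,"y":0,"z":0,"roll":-1},{"gripper":0.43,"x":0,"y":0,"z":0,"roll":-1},{"gripper":0.43,"x":0,"y":0,"z":0,"roll":-1},{"gripper":0.43,"x":0,"y":0,"z":0,"roll":-1}]' >/dev/null
python3 -m crank '[{"gripper":0.43,"x":0,"y":0,"z":0,"roll":-1},{"gripper":0.43,"x":0,"y":0,"z":0,"roll":-0.36},{"gripper":0.43,"x":0,"y":0,"z":0,"roll":0}]' >/dev/null
python3 p.py 507 34.3 172 113.3
```

```text
t 9.03 pos [466.3 278.2 175.9] yang 56.5 tilt [ 0.003  0.002 -1.   ] w 36.9 F [-0.6  0.  -1.4] gf 13.1 q [-0.07  0.56 -0.73  1.86  0.47  0.9  -0.03]
t 10.65 pos [465.2 277.3 173.5] yang 113.2 tilt [-0.001 -0.    -1.   ] w 37.2 F [ 0.2 -1.  -1.1] gf 13.1 q [ 0.08  0.65 -0.95  1.85  0.64  0.98  0.82]
now-axes [ 1.433 -5.995  0.038] after-roll-axes [ 1.442 -5.993  0.038] roll -0.02
```

```bash
python3 -m crank '[{"gripper":0.43,"x":0.2,"y":-0.86,"z":0,"roll":0},{"gripper":0.43,"x":0.2,"y":-0.86,"z":0,"roll":0},{"gripper":0.43,"x":0.2,"y":-0.86,"z":0,"roll":0},{"gripper":0.43,"x":0.2,"y":-0.86,"z":0,"roll":0},{"gripper":0.43,"x":0.2,"y":-0.86,"z":0,"roll":0},{"gripper":0.43,"x":0.2,"y":-0.86,"z":0,"roll":0},{"gripper":0.46,"x":0.2,"y":-0.86,"z":0,"roll":0},{"gripper":0.46,"x":0,"y":0,"z":0,"roll":0},{"gripper":0.46,"x":0,"y":0,"z":0,"roll":0}]' >/dev/null
python3 p.py 507 34.3 172 113.3
python3 - <<'E'
from h import *
for n in("scene","top"):
    f=grab(n);pickle.dump(f,open(n+"1.pkl","wb"))
    P=pts(f);hsv=cv2.cvtColor(f["color"],cv2.COLOR_RGB2HSV)
    # tongs below fingers
    m=(P[...,2]>80)&(P[...,2]<150)&(abs(P[...,0]-507)<45)&(abs(P[...,1]-34)<60)
    for a in range(80,150,10):
        q=P[m&(P[...,2]>=a)&(P[...,2]<a+10)]
        if len(q): print(n,a,len(q),q.mean(0).round(1),q.min(0).round(1),q.max(0).round(1))
    if n=="scene": save(f,"g2.png",(210,130,370,270),3.5)
E
```

```text
t 11.78 pos [508.9  34.8 174. ] yang 113.3 tilt [ 0.     0.001 -1.   ] w 39.3 F [ 0.6 -0.   0.5] gf 10.9 q [ 0.58  0.61 -0.97  1.93  0.62  0.94  1.28]
now-axes [0.05  0.007 0.05 ] after-roll-axes [0.05  0.007 0.05 ] roll -0.01
scene 80 9 [509.6  34.2  88.8] [499.6  17.7  87.8] [519.1  53.7  89.6]
scene 90 42 [510.5  33.   95. ] [500.7  17.9  90.2] [520.   54.1  99.9]
scene 100 39 [511.4  31.6 105.1] [502.7  17.1 100.2] [519.7  52.7 109.6]
scene 110 43 [512.2  30.  115. ] [502.2  17.8 110.3] [521.3  52.  119.8]
scene 120 47 [511.7  31.5 124.7] [502.   17.7 120.3] [521.3  50.4 130. ]
scene 130 44 [512.3  29.6 134.8] [502.4  17.8 130.2] [521.5  50.8 139.9]
scene 140 33 [513.3  28.4 144.6] [506.4  19.  140.1] [520.8  49.5 149.7]
```

View pics/g2.png

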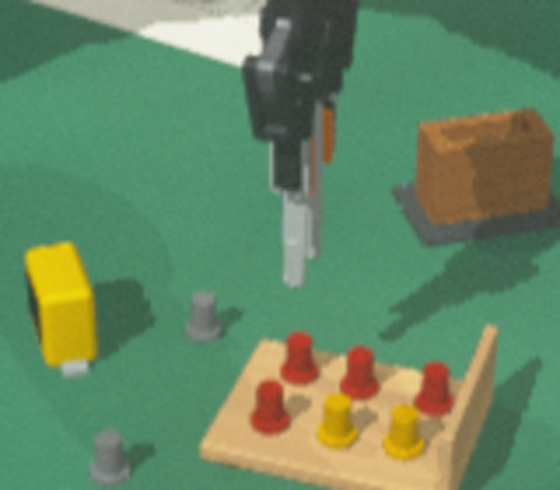

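The tongs hang straight in the gripper with the tips open at crop pixel (300,265), above red C at (300,357). I'll lower them around C.

```bash
python3 -m crank '[{"gripper":0.46,"x":0.03,"y":0.01,"z":0.45,"roll":0},{"gripper":0.46,"x":0.0,"y":0,"z":0.4,"roll":0},{"gripper":0.46,"x":0,"y":0,"z":0,"roll":0},{"gripper":0.46,"x":0,"y":0,"z":0,"roll":0}]' >/dev/null
python3 p.py 507.3 34.2 105 113.3
```

```text
t 12.38 pos [507.9  34.4 139.9] yang 113.3 tilt [-0.  0. -1.] w 39.3 F [-0.6 -0.5  0.5] gf 10.9 q [ 0.55  0.65 -0.93  1.95  0.68  0.88  1.24]
now-axes [0.015 0.001 0.872] after-roll-axes [0.015 0.001 0.872] roll -0.0
```

```bash
python3 -m crank '[{"gripper":0.46,"x":0.01,"y":0,"z":0.3,"roll":0},{"gripper":0.46,"x":0.0,"y":0,"z":0.3,"roll":0},{"gripper":0.46,"x":0,"y":0,"z":0.27,"roll":0},{"gripper":0.46,"x":0,"y":0,"z":0,"roll":0},{"gripper":0.46,"x":0,"y":0,"z":0,"roll":0}]' >/dev/null
python3 p.py 507.3 34.2 105 113.3
python3 - <<'E'
from h import *
f=grab("scene");save(f,"g3.png",(240,180,360,270),4.5)
E
```

```text
t 13.0 pos [507.6  34.1 105.3] yang 113.3 tilt [ 0.  0. -1.] w 39.6 F [-0.1  0.8 -1.1] gf 10.9 q [ 0.51  0.7  -0.88  1.97  0.74  0.83  1.19]
now-axes [0.006 0.006 0.007] after-roll-axes [0.006 0.006 0.007] roll -0.0
```

View pics/g3.png

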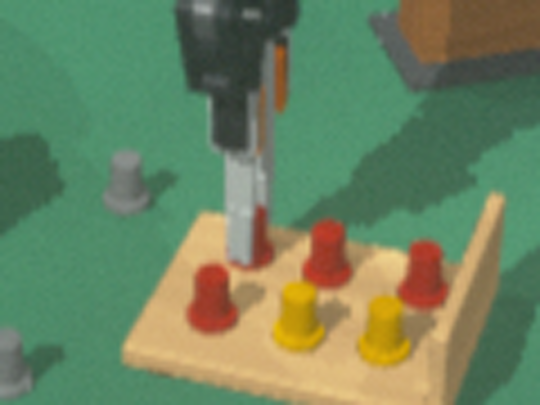

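The near tip at crop pixel (240,235) stands in front of C's stem, whose flange is centred at about (251,255), as expected for a centred straddle. I'll squeeze and lift.

```bash
python3 -m crank '[{"gripper":0.43,"x":0,"y":0,"z":0,"roll":0},{"gripper":0.4,"x":0,"y":0,"z":0,"roll":0},{"gripper":0.35,"x":0,"y":0,"z":0,"roll":0},{"gripper":0.35,"x":0,"y":0,"z":0,"roll":0},{"gripper":0.35,"x":0,"y":0,"z":0,"roll":0},{"gripper":0.35,"x":0,"y":0,"z":0,"roll":0}]' 60 >/dev/null
python3 p.py
python3 -m crank '[{"gripper":0.35,"x":0,"y":0,"z":-0.15,"roll":0},{"gripper":0.35,"x":0,"y":0,"z":-0.5,"roll":0},{"gripper":0.35,"x":0,"y":0,"z":-0.5,"roll":0},{"gripper":0.35,"x":0,"y":0,"z":-0.2,"roll":0},{"gripper":0.35,"x":0,"y":0,"z":0,"roll":0}]' >/dev/null
python3 p.py 422 -276.3 155 104.1
python3 - <<'E'
from h import *
f=grab("scene");P=pts(f);h=cv2.cvtColor(f["color"],cv2.COLOR_RGB2HSV)
m=((h[...,0]<7)|(h[...,0]>172))&(h[...,1]>150)&(h[...,2]>60)&(P[...,2]>20)&(P[...,2]<110)&(abs(P[...,0]-550)<100)
n,l,s,c=cv2.connectedComponentsWithStats(m.astype(np.uint8))
for i in range(1,n):
    if s[i][4]>8: print(c[i].round(0),s[i][4],P[l==i].mean(0).round(1),P[l==i][:,2].min().round(1),P[l==i][:,2].max().round(1))
E
```

```text
t 13.8 pos [507.8  34.  105.5] yang 113.3 tilt [ 0.001 -0.    -1.   ] w 34.4 F [-0.7  0.1  5.6] gf 59.5 q [ 0.51  0.7  -0.88  1.97  0.74  0.83  1.19]
t 14.43 pos [507.9  33.8 160. ] yang 113.2 tilt [ 0.002 -0.    -1.   ] w 34.8 F [ 0.4 -0.8 -1.4] gf 59.9 q [ 0.57  0.62 -0.96  1.94  0.65  0.92  1.26]
now-axes [ 5.033 -6.274  0.124] after-roll-axes [ 3.972 -6.994  0.126] roll 1.83
[297. 216.] 20 [514.3  32.   70.4] 67.3 77.3
[312. 235.] 60 [547.   44.7  31.7] 20.2 40.8
[334. 239.] 65 [589.8  63.2  31.1] 20.1 40.1
[287. 244.] 62 [528.9 -15.4  31.8] 20.0 39.4
```

```bash
python3 -m crank '[{"gripper":0.35,"x":0,"y":0,"z":0,"roll":0.9},{"gripper":0.35,"x":0,"y":0,"z":0,"roll":0.9},{"gripper":0.35,"x":0.2,"y":-0.35,"z":0,"roll":0},{"gripper":0.35,"x":0.4,"y":-0.7,"z":0,"roll":0},{"gripper":0.35,"x":0.5,"y":-0.88,"z":0,"roll":0},{"gripper":0.35,"x":0.5,"y":-0.88,"z":0,"roll":0},{"gripper":0.35,"x":0.5,"y":-0.88,"z":0,"roll":0},{"gripper":0.35,"x":0.5,"y":-0.88,"z":0,"roll":0},{"gripper":0.35,"x":0.5,"y":-0.88,"z":0,"roll":0},{"gripper":0.35,"x":0.45,"y":-0.8,"z":0,"roll":0}]' >/dev/null
python3 -m crank '[{"gripper":0.35,"x":0.3,"y":-0.5,"z":0,"roll":0},{"gripper":0.35,"x":0.1,"y":-0.25,"z":0,"roll":0},{"gripper":0.35,"x":0,"y":0,"z":0,"roll":0},{"gripper":0.35,"x":0,"y":0,"z":0,"roll":0}]' >/dev/null
python3 p.py 422 -276.3 125 104.1
python3 - <<'E'
from h import *
f=grab("scene");pickle.dump(f,open("scene2.pkl","wb"));save(f,"g4.png",(90,220,260,350),4.5)
E
```

```text
t 16.23 pos [ 423.6 -275.3  159.2] yang 104.4 tilt [ 0.     0.001 -1.   ] w 34.6 F [-0.1  1.  -0.1] gf 59.9 q [ 1.19  0.6  -0.92  1.95  0.61  0.89  1.78]
now-axes [ 0.047 -0.015  0.855] after-roll-axes [ 0.046 -0.016  0.855] roll 0.06
```

View pics/g4.png

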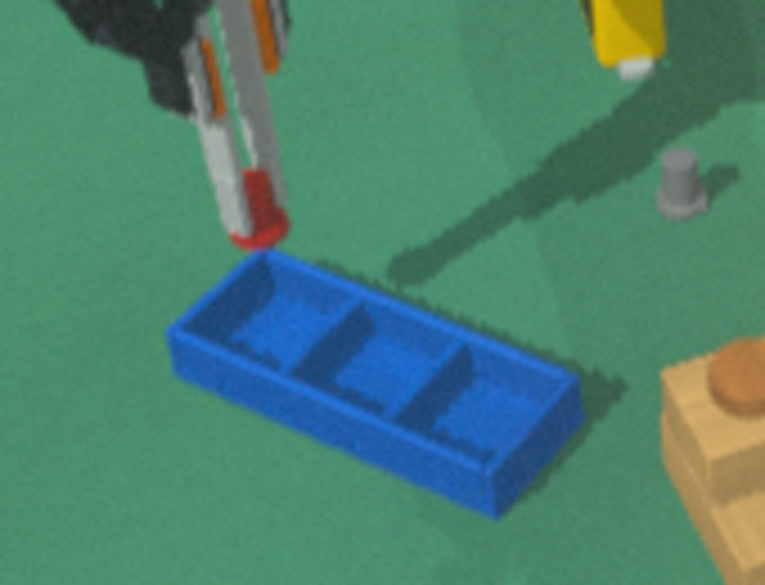

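The boss hangs upright between the tips (crop pixel (262,210)), above the first compartment. I'll lower it slowly.

```bash
python3 -m crank '[{"gripper":0.35,"x":0.04,"y":-0.01,"z":0.3,"roll":0.06},{"gripper":0.35,"x":0,"y":0,"z":0.4,"roll":0},{"gripper":0.35,"x":0,"y":0,"z":0.3,"roll":0},{"gripper":0.35,"x":0,"y":0,"z":0.2,"roll":0},{"gripper":0.35,"x":0,"y":0,"z":0.15,"roll":0},{"gripper":0.35,"x":0,"y":0,"z":0.1,"roll":0},{"gripper":0.35,"x":0,"y":0,"z":0,"roll":0},{"gripper":0.35,"x":0,"y":0,"z":0,"roll":0}]' >/dev/null
python3 p.py 422 -276.3 98.5 104.1
```

```text
t 17.27 pos [ 422.1 -277.3  101.5] yang 104.0 tilt [ 0. -0. -1.] w 34.7 F [ 0.5 -0.2 -1.1] gf 59.9 q [ 1.13  0.68 -0.83  1.98  0.71  0.79  1.7 ]
now-axes [-0.002  0.025  0.074] after-roll-axes [-0.002  0.025  0.074] roll -0.03
```

```bash
python3 -m crank '[{"gripper":0.35,"x":0,"y":0,"z":0.05,"roll":0},{"gripper":0.35,"x":0,"y":0,"z":0.03,"roll":0},{"gripper":0.35,"x":0,"y":0,"z":0,"roll":0},{"gripper":0.35,"x":0,"y":0,"z":0,"roll":0}]' >/dev/null
python3 p.py 422 -276.3 98.5 104.1
python3 -m crank '[{"gripper":0.35,"x":0,"y":0,"z":0.02,"roll":0},{"gripper":0.35,"x":0,"y":0,"z":0,"roll":0}]' >/dev/null
python3 p.py 422 -276.3 98.5 104.1
```

```text
t 17.77 pos [ 422.2 -277.3   98.4] yang 104.0 tilt [ 0. -0. -1.] w 34.6 F [-1.   0.3  5.6] gf 60.6 q [ 1.13  0.69 -0.83  1.99  0.72  0.79  1.69]
now-axes [-0.002  0.024 -0.003] after-roll-axes [-0.002  0.024 -0.003] roll -0.03
t 18.02 pos [ 422.4 -277.2   97.7] yang 104.0 tilt [ 0.001 -0.001 -1.   ] w 34.7 F [-0.3  1.6  6.1] gf 60.8 q [ 1.13  0.69 -0.83  1.99  0.72  0.79  1.69]
now-axes [ 0.003  0.025 -0.019] after-roll-axes [ 0.003  0.025 -0.019] roll -0.02
```

Contact with the floor shows in the force reading. I'll release, lift and check.

```bash
python3 -m crank '[{"gripper":0.4,"x":0,"y":0,"z":0,"roll":0},{"gripper":0.43,"x":0,"y":0,"z":0,"roll":0},{"gripper":0.46,"x":0,"y":0,"z":0,"roll":0},{"gripper":0.46,"x":0,"y":0,"z":0,"roll":0},{"gripper":0.46,"x":0,"y":0,"z":-0.15,"roll":0},{"gripper":0.46,"x":0,"y":0,"z":-0.4,"roll":0},{"gripper":0.46,"x":0,"y":0,"z":-0.5,"roll":0},{"gripper":0.46,"x":0,"y":0,"z":-0.4,"roll":0},{"gripper":0.46,"x":0,"y":0,"z":0,"roll":0}]' >/dev/null
cat > r.py <<'E'
from h import *
f=grab("scene");P=pts(f);h=cv2.cvtColor(f["color"],cv2.COLOR_RGB2HSV)
for nm,hm in(("red",(h[...,0]<7)|(h[...,0]>172)),("yel",(h[...,0]>18)&(h[...,0]<28))):
  m=hm&(h[...,1]>150)&(h[...,2]>60)&(P[...,2]>3)&(P[...,2]<110)&(P[...,0]>400)&(P[...,0]<640)&(abs(P[...,1]+100)<220)
  n,l,s,c=cv2.connectedComponentsWithStats(m.astype(np.uint8))
  for i in range(1,n):
    if s[i][4]>8: print(nm,c[i].round(0),s[i][4],P[l==i].mean(0).round(1),P[l==i][:,2].min().round(1),P[l==i][:,2].max().round(1))
E
python3 r.py
python3 p.py 543.3 47.8 155 113.3
```

```text
red [312. 237.] 90 [547.   44.3  26.7] 12.9 39.4
red [334. 241.] 100 [589.8  62.6  26.6] 13.4 39.1
red [287. 246.] 97 [528.9 -15.8  26.3] 12.6 39.8
red [149. 291.] 116 [ 424.7 -278.6   20.3] 6.5 32.4
yel [306. 250.] 136 [564.8   3.   24.2] 7.3 39.5
yel [325. 254.] 145 [600.3  20.6  24.3] 8.2 39.9
t 19.2 pos [ 422.1 -277.6  155.9] yang 103.9 tilt [ 0.001 -0.001 -1.   ] w 39.3 F [ 0.4  0.3 -0.8] gf 10.9 q [ 1.19  0.6  -0.91  1.96  0.62  0.89  1.77]
now-axes [-4.9    7.165  0.016] after-roll-axes [-6.     6.273  0.018] roll -1.87
```

```bash
python3 -m crank '[{"gripper":0.46,"x":0,"y":0,"z":0,"roll":-0.94},{"gripper":0.46,"x":0,"y":0,"z":0,"roll":-0.94},{"gripper":0.46,"x":-0.4,"y":0.42,"z":0,"roll":0},{"gripper":0.46,"x":-0.8,"y":0.84,"z":0,"roll":0},{"gripper":0.46,"x":-0.85,"y":0.88,"z":0,"roll":0},{"gripper":0.46,"x":-0.85,"y":0.88,"z":0,"roll":0},{"gripper":0.46,"x":-0.85,"y":0.88,"z":0,"roll":0},{"gripper":0.46,"x":-0.85,"y":0.88,"z":0,"roll":0},{"gripper":0.46,"x":-0.85,"y":0.88,"z":0,"roll":0},{"gripper":0.46,"x":-0.4,"y":0.44,"z":0,"roll":0}]' >/dev/null
python3 -m crank '[{"gripper":0.46,"x":-0.15,"y":0.17,"z":0,"roll":0},{"gripper":0.46,"x":0,"y":0,"z":0,"roll":0},{"gripper":0.46,"x":0,"y":0,"z":0,"roll":0}]' >/dev/null
python3 p.py 543.6 47.8 125 113.3
```

```text
t 20.82 pos [542.4  46.4 154.8] yang 113.3 tilt [-0.001 -0.001 -1.   ] w 39.0 F [-0.9  0.7 -0.9] gf 10.9 q [ 0.51  0.68 -0.92  1.86  0.66  0.95  1.26]
now-axes [-0.042  0.02   0.744] after-roll-axes [-0.042  0.02   0.744] roll -0.01
```

```bash
python3 -m crank '[{"gripper":0.46,"x":-0.04,"y":0.02,"z":0.2,"roll":0},{"gripper":0.46,"x":0,"y":0,"z":0.2,"roll":0},{"gripper":0.46,"x":0,"y":0,"z":0,"roll":0},{"gripper":0.46,"x":0,"y":0,"z":0,"roll":0}]' >/dev/null
python3 p.py 543.6 47.8 105 113.3
```

```text
t 21.32 pos [543.9  49.6 139.1] yang 113.4 tilt [-0.  0. -1.] w 39.1 F [ 0.7  0.3 -1.2] gf 10.9 q [ 0.49  0.7  -0.9   1.86  0.69  0.93  1.24]
now-axes [ 0.024 -0.039  0.853] after-roll-axes [ 0.024 -0.039  0.853] roll 0.01
```

```bash
python3 -m crank '[{"gripper":0.46,"x":0.01,"y":-0.03,"z":0.3,"roll":0},{"gripper":0.46,"x":0.0,"y":0,"z":0.3,"roll":0},{"gripper":0.46,"x":0,"y":0,"z":0.25,"roll":0},{"gripper":0.46,"x":0,"y":0,"z":0,"roll":0},{"gripper":0.46,"x":0,"y":0,"z":0,"roll":0}]' >/dev/null
python3 p.py 543.6 47.8 105 113.3
python3 -m crank '[{"gripper":0.43,"x":0,"y":0,"z":0,"roll":0},{"gripper":0.4,"x":0,"y":0,"z":0,"roll":0},{"gripper":0.35,"x":0,"y":0,"z":0,"roll":0},{"gripper":0.35,"x":0,"y":0,"z":0,"roll":0},{"gripper":0.35,"x":0,"y":0,"z":0,"roll":0},{"gripper":0.35,"x":0,"y":0,"z":0,"roll":0}]' 60 >/dev/null
python3 p.py
python3 -m crank '[{"gripper":0.35,"x":0,"y":0,"z":-0.15,"roll":0},{"gripper":0.35,"x":0,"y":0,"z":-0.5,"roll":0},{"gripper":0.35,"x":0,"y":0,"z":-0.5,"roll":0},{"gripper":0.35,"x":0,"y":0,"z":-0.2,"roll":0},{"gripper":0.35,"x":0,"y":0,"z":0,"roll":0}]' >/dev/null
python3 r.py; python3 p.py 473.4 -263.4 160 104.1
```

```text
t 21.95 pos [544.2  48.6 105.3] yang 113.4 tilt [ 0.  0. -1.] w 39.5 F [ 0.1 -0.5 -1.1] gf 10.9 q [ 0.46  0.75 -0.86  1.88  0.74  0.87  1.2 ]
now-axes [ 0.02  -0.012  0.007] after-roll-axes [ 0.02  -0.012  0.007] roll 0.02
t 22.7 pos [544.3  48.5 105.5] yang 113.4 tilt [ 0.001  0.    -1.   ] w 34.7 F [-0.5  0.   6.1] gf 59.7 q [ 0.46  0.74 -0.86  1.88  0.74  0.87  1.2 ]
red [313. 220.] 20 [548.3  44.5  69.7] 66.9 72.1
red [334. 241.] 96 [590.2  62.5  26.6] 12.6 40.6
red [287. 246.] 96 [528.9 -15.9  26.2] 13.1 40.3
red [149. 291.] 114 [ 424.7 -278.6   20.2] 6.9 32.8
yel [306. 250.] 137 [564.8   3.1  24.1] 8.3 38.8
yel [325. 254.] 145 [600.3  20.5  24.6] 8.9 39.8
t 23.38 pos [544.   48.1 159.3] yang 113.4 tilt [ 0. -0. -1.] w 34.8 F [ 0.4 -0.7 -1.2] gf 59.9 q [ 0.51  0.67 -0.93  1.85  0.66  0.96  1.26]
now-axes [ 4.708 -6.45  -0.014] after-roll-axes [ 3.609 -7.123 -0.014] roll 1.85
```

```bash
python3 -m crank '[{"gripper":0.35,"x":0,"y":0,"z":0,"roll":0.92},{"gripper":0.35,"x":0,"y":0,"z":0,"roll":0.93},{"gripper":0.35,"x":0.2,"y":-0.4,"z":0,"roll":0},{"gripper":0.35,"x":0.4,"y":-0.8,"z":0,"roll":0},{"gripper":0.35,"x":0.46,"y":-0.9,"z":0,"roll":0},{"gripper":0.35,"x":0.46,"y":-0.9,"z":0,"roll":0},{"gripper":0.35,"x":0.46,"y":-0.9,"z":0,"roll":0},{"gripper":0.35,"x":0.46,"y":-0.9,"z":0,"roll":0},{"gripper":0.35,"x":0.46,"y":-0.9,"z":0,"roll":0},{"gripper":0.35,"x":0.4,"y":-0.8,"z":0,"roll":0}]' >/dev/null
python3 -m crank '[{"gripper":0.35,"x":0.2,"y":-0.4,"z":0,"roll":0},{"gripper":0.35,"x":0.1,"y":-0.2,"z":0,"roll":0},{"gripper":0.35,"x":0,"y":0,"z":0,"roll":0},{"gripper":0.35,"x":0,"y":0,"z":0,"roll":0}]' >/dev/null
python3 p.py 473.4 -263.4 101.5 104.1
```

```text
t 25.12 pos [ 474.1 -260.6  159.3] yang 104.3 tilt [ 0.     0.001 -1.   ] w 35.0 F [-0.7  0.3 -1.3] gf 59.9 q [ 1.08  0.65 -0.89  1.86  0.62  0.93  1.72]
now-axes [ 0.035 -0.063  1.445] after-roll-axes [ 0.035 -0.063  1.445] roll 0.03
```

```bash
python3 -m crank '[{"gripper":0.35,"x":0.03,"y":-0.05,"z":0.3,"roll":0.03},{"gripper":0.35,"x":0,"y":0,"z":0.4,"roll":0},{"gripper":0.35,"x":0,"y":0,"z":0.3,"roll":0},{"gripper":0.35,"x":0,"y":0,"z":0.2,"roll":0},{"gripper":0.35,"x":0,"y":0,"z":0.15,"roll":0},{"gripper":0.35,"x":0,"y":0,"z":0.1,"roll":0},{"gripper":0.35,"x":0,"y":0,"z":0,"roll":0},{"gripper":0.35,"x":0,"y":0,"z":0,"roll":0}]' >/dev/null
python3 p.py 473.4 -263.4 98 104.1
python3 -m crank '[{"gripper":0.35,"x":0,"y":0,"z":0.05,"roll":0},{"gripper":0.35,"x":0,"y":0,"z":0.03,"roll":0},{"gripper":0.35,"x":0,"y":0,"z":0,"roll":0},{"gripper":0.35,"x":0,"y":0,"z":0,"roll":0}]' >/dev/null
python3 p.py 473.4 -263.4 98 104.1
```

```text
t 26.12 pos [ 473.2 -264.5  101.5] yang 104.0 tilt [ 0. -0. -1.] w 34.7 F [-0.6 -0.1 -0.5] gf 59.9 q [ 1.03  0.73 -0.82  1.89  0.71  0.84  1.65]
now-axes [-0.011  0.026  0.087] after-roll-axes [-0.012  0.026  0.087] roll -0.03
t 26.62 pos [ 473.2 -264.5   98.4] yang 104.0 tilt [ 0. -0. -1.] w 34.2 F [-2.   0.4  5.4] gf 60.5 q [ 1.03  0.73 -0.82  1.89  0.71  0.84  1.65]
now-axes [-0.011  0.026  0.011] after-roll-axes [-0.011  0.026  0.011] roll -0.03
```

```bash
python3 -m crank '[{"gripper":0.4,"x":0,"y":0,"z":0.01,"roll":0},{"gripper":0.43,"x":0,"y":0,"z":0,"roll":0},{"gripper":0.46,"x":0,"y":0,"z":0,"roll":0},{"gripper":0.46,"x":0,"y":0,"z":0,"roll":0},{"gripper":0.46,"x":0,"y":0,"z":-0.15,"roll":0},{"gripper":0.46,"x":0,"y":0,"z":-0.4,"roll":0},{"gripper":0.46,"x":0,"y":0,"z":-0.5,"roll":0},{"gripper":0.46,"x":0,"y":0,"z":-0.4,"roll":0},{"gripper":0.46,"x":0,"y":0,"z":0,"roll":0}]' >/dev/null
python3 r.py
python3 p.py 526 -12.5 155 113.3
```

```text
red [334. 241.] 98 [589.4  63.1  25.9] 13.5 39.7
red [287. 246.] 101 [528.8 -15.6  26.2] 13.1 39.0
red [150. 291.] 123 [ 425.1 -278.5   20.5] 7.5 33.3
red [172. 301.] 121 [ 475.9 -266.1   20.4] 6.1 32.6
yel [306. 250.] 139 [564.4   3.2  24. ] 8.3 39.9
yel [325. 254.] 146 [600.2  20.6  24.3] 8.7 39.8
t 27.8 pos [ 473.2 -264.8  156.3] yang 104.0 tilt [ 0.001 -0.001 -1.   ] w 38.9 F [-0.6  0.2 -1.5] gf 10.9 q [ 1.08  0.65 -0.89  1.86  0.63  0.93  1.72]
now-axes [-2.801  5.803  0.028] after-roll-axes [-3.707  5.27   0.029] roll -1.87
```

```bash
python3 -m crank '[{"gripper":0.46,"x":0,"y":0,"z":0,"roll":-0.93},{"gripper":0.46,"x":0,"y":0,"z":0,"roll":-0.93},{"gripper":0.46,"x":-0.3,"y":0.4,"z":0,"roll":0},{"gripper":0.46,"x":-0.6,"y":0.85,"z":0,"roll":0},{"gripper":0.46,"x":-0.6,"y":0.85,"z":0,"roll":0},{"gripper":0.46,"x":-0.6,"y":0.85,"z":0,"roll":0},{"gripper":0.46,"x":-0.6,"y":0.85,"z":0,"roll":0},{"gripper":0.46,"x":-0.6,"y":0.85,"z":0,"roll":0},{"gripper":0.46,"x":-0.4,"y":0.6,"z":0,"roll":0},{"gripper":0.46,"x":0,"y":0.02,"z":0,"roll":0}]' >/dev/null
python3 -m crank '[{"gripper":0.46,"x":0,"y":0,"z":0.2,"roll":0},{"gripper":0.46,"x":0,"y":0,"z":0.2,"roll":0},{"gripper":0.46,"x":0,"y":0,"z":0,"roll":0},{"gripper":0.46,"x":0,"y":0,"z":0,"roll":0}]' >/dev/null
python3 p.py 526 -12.5 105 113.3
```

```text
t 29.55 pos [525.6 -12.8 139.5] yang 113.2 tilt [-0. -0. -1.] w 39.1 F [ 0.1 -0.4 -0.2] gf 10.9 q [ 0.62  0.67 -0.91  1.91  0.68  0.9   1.34]
now-axes [-0.011  0.002  0.863] after-roll-axes [-0.011  0.002  0.863] roll -0.01
```

```bash
python3 -m crank '[{"gripper":0.46,"x":0,"y":0,"z":0.3,"roll":0},{"gripper":0.46,"x":0.0,"y":0,"z":0.3,"roll":0},{"gripper":0.46,"x":0,"y":0,"z":0.26,"roll":0},{"gripper":0.46,"x":0,"y":0,"z":0,"roll":0},{"gripper":0.46,"x":0,"y":0,"z":0,"roll":0}]' >/dev/null
python3 p.py 526 -12.5 105 113.3
python3 -m crank '[{"gripper":0.43,"x":0,"y":0,"z":0,"roll":0},{"gripper":0.4,"x":0,"y":0,"z":0,"roll":0},{"gripper":0.35,"x":0,"y":0,"z":0,"roll":0},{"gripper":0.35,"x":0,"y":0,"z":0,"roll":0},{"gripper":0.35,"x":0,"y":0,"z":0,"roll":0},{"gripper":0.35,"x":0,"y":0,"z":0,"roll":0}]' 60 >/dev/null
python3 p.py
python3 -m crank '[{"gripper":0.35,"x":0,"y":0,"z":-0.15,"roll":0},{"gripper":0.35,"x":0,"y":0,"z":-0.5,"roll":0},{"gripper":0.35,"x":0,"y":0,"z":-0.5,"roll":0},{"gripper":0.35,"x":0,"y":0,"z":-0.2,"roll":0},{"gripper":0.35,"x":0,"y":0,"z":0,"roll":0}]' >/dev/null
python3 r.py; python3 p.py 524.8 -250.5 160 104.1
```

```text
t 30.18 pos [525.8 -12.1 105.3] yang 113.3 tilt [ 0.  0. -1.] w 39.1 F [-0.1  0.6 -0.6] gf 10.9 q [ 0.59  0.72 -0.86  1.93  0.73  0.84  1.3 ]
now-axes [-0.001 -0.011  0.007] after-roll-axes [-0.001 -0.011  0.007] roll -0.0
t 30.93 pos [526.  -12.2 105.6] yang 113.3 tilt [ 0.001 -0.    -1.   ] w 34.3 F [ 0.  -0.2  5.1] gf 59.7 q [ 0.59  0.72 -0.86  1.93  0.73  0.84  1.3 ]
red [288. 230.] 19 [532.4 -14.5  70.4] 68.4 76.3
red [334. 241.] 100 [589.9  62.6  27. ] 14.3 40.1
red [150. 291.] 121 [ 425.  -278.6   20.2] 5.6 32.6
red [172. 301.] 122 [ 475.7 -266.4   20.3] 6.1 33.2
yel [306. 250.] 134 [565.    2.8  24. ] 8.4 39.7
yel [325. 254.] 146 [600.1  20.7  24.2] 9.0 39.3
t 31.6 pos [525.6 -12.6 159.3] yang 113.2 tilt [ 0. -0. -1.] w 34.6 F [ 0.   0.4 -1. ] gf 59.9 q [ 0.64  0.64 -0.94  1.9   0.65  0.93  1.37]
now-axes [ 2.367 -5.457 -0.014] after-roll-axes [ 1.469 -5.764 -0.014] roll 1.83
```

```bash
python3 -m crank '[{"gripper":0.35,"x":0,"y":0,"z":0,"roll":0.92},{"gripper":0.35,"x":0,"y":0,"z":0,"roll":0.92},{"gripper":0.35,"x":0.1,"y":-0.4,"z":0,"roll":0},{"gripper":0.35,"x":0.22,"y":-0.85,"z":0,"roll":0},{"gripper":0.35,"x":0.22,"y":-0.85,"z":0,"roll":0},{"gripper":0.35,"x":0.22,"y":-0.85,"z":0,"roll":0},{"gripper":0.35,"x":0.22,"y":-0.85,"z":0,"roll":0},{"gripper":0.35,"x":0.22,"y":-0.85,"z":0,"roll":0},{"gripper":0.35,"x":0.17,"y":-0.7,"z":0,"roll":0},{"gripper":0.35,"x":0.1,"y":-0.4,"z":0,"roll":0}]' >/dev/null
python3 -m crank '[{"gripper":0.35,"x":0,"y":-0.03,"z":0,"roll":0},{"gripper":0.35,"x":0,"y":0,"z":0,"roll":0},{"gripper":0.35,"x":0,"y":0,"z":0,"roll":0}]' >/dev/null
python3 p.py 524.8 -250.5 101.5 104.1
```

```text
t 33.23 pos [ 525.1 -249.4  159.3] yang 104.2 tilt [ 0.     0.001 -1.   ] w 34.6 F [-0.3 -0.8 -2.2] gf 59.9 q [ 0.98  0.7  -0.87  1.76  0.63  0.98  1.68]
now-axes [ 0.013 -0.027  1.445] after-roll-axes [ 0.013 -0.027  1.445] roll 0.02
```

```bash
python3 -m crank '[{"gripper":0.35,"x":0.01,"y":-0.02,"z":0.3,"roll":0},{"gripper":0.35,"x":0,"y":0,"z":0.4,"roll":0},{"gripper":0.35,"x":0,"y":0,"z":0.3,"roll":0},{"gripper":0.35,"x":0,"y":0,"z":0.2,"roll":0},{"gripper":0.35,"x":0,"y":0,"z":0.15,"roll":0},{"gripper":0.35,"x":0,"y":0,"z":0.1,"roll":0},{"gripper":0.35,"x":0,"y":0,"z":0,"roll":0},{"gripper":0.35,"x":0,"y":0,"z":0,"roll":0}]' >/dev/null
python3 p.py 524.8 -250.5 98 104.1
python3 -m crank '[{"gripper":0.35,"x":0,"y":0,"z":0.05,"roll":0},{"gripper":0.35,"x":0,"y":0,"z":0.03,"roll":0},{"gripper":0.35,"x":0,"y":0,"z":0,"roll":0},{"gripper":0.35,"x":0,"y":0,"z":0,"roll":0}]' >/dev/null
python3 p.py 524.8 -250.5 98 104.1
```

```text
t 34.23 pos [ 524.9 -251.8  101.5] yang 104.1 tilt [ 0.001 -0.    -1.   ] w 34.8 F [-0.1 -0.3 -1.4] gf 59.9 q [ 0.94  0.78 -0.81  1.79  0.71  0.89  1.63]
now-axes [-0.006  0.032  0.088] after-roll-axes [-0.006  0.032  0.088] roll -0.01
t 34.73 pos [ 524.8 -251.7   98.5] yang 104.1 tilt [ 0. -0. -1.] w 34.5 F [-1.8  0.1  5.9] gf 60.6 q [ 0.94  0.78 -0.8   1.79  0.71  0.89  1.62]
now-axes [-0.006  0.03   0.013] after-roll-axes [-0.006  0.03   0.013] roll -0.01
```

```bash
python3 -m crank '[{"gripper":0.4,"x":0,"y":0,"z":0.01,"roll":0},{"gripper":0.43,"x":0,"y":0,"z":0,"roll":0},{"gripper":0.46,"x":0,"y":0,"z":0,"roll":0},{"gripper":0.46,"x":0,"y":0,"z":0,"roll":0},{"gripper":0.46,"x":0,"y":0,"z":-0.15,"roll":0},{"gripper":0.46,"x":0,"y":0,"z":-0.4,"roll":0},{"gripper":0.46,"x":0,"y":0,"z":-0.5,"roll":0},{"gripper":0.46,"x":0,"y":0,"z":-0.5,"roll":0},{"gripper":0.44,"x":0,"y":0,"z":-0.4,"roll":0},{"gripper":0.43,"x":0,"y":0,"z":0,"roll":0}]' >/dev/null
python3 r.py
python3 p.py 466.1 278.2 176 56.5
```

```text
red [334. 241.] 100 [589.6  62.7  26.6] 12.5 39.2
red [150. 291.] 125 [ 425.  -278.6   20. ] 6.6 32.8
red [172. 301.] 126 [ 475.6 -266.    19.8] 6.9 33.2
red [196. 311.] 131 [ 527.8 -253.3   20.1] 6.2 33.2
yel [306. 250.] 139 [564.1   3.7  23.9] 9.0 39.7
yel [325. 254.] 142 [600.3  20.3  24.6] 9.5 40.8
t 36.02 pos [ 524.8 -252.   176.1] yang 104.1 tilt [ 0.001 -0.001 -1.   ] w 37.3 F [-0.3  0.7 -1.3] gf 13.2 q [ 0.99  0.68 -0.88  1.75  0.61  1.01  1.69]
now-axes [-1.7960e+00  1.3214e+01 -8.0000e-03] after-roll-axes [ 8.539 10.244 -0.011] roll 9.51
```

All three bosses are standing in the compartments. I'll take the tongs back to the stand.

```bash
python3 -m crank '[{"gripper":0.43,"x":-0.06,"y":0.44,"z":0,"roll":0},{"gripper":0.43,"x":-0.12,"y":0.9,"z":0,"roll":0},{"gripper":0.43,"x":-0.12,"y":0.9,"z":0,"roll":0},{"gripper":0.43,"x":-0.12,"y":0.9,"z":0,"roll":0},{"gripper":0.43,"x":-0.12,"y":0.9,"z":0,"roll":0},{"gripper":0.43,"x":-0.12,"y":0.9,"z":0,"roll":0},{"gripper":0.43,"x":-0.12,"y":0.9,"z":0,"roll":0},{"gripper":0.43,"x":-0.12,"y":0.9,"z":0,"roll":0},{"gripper":0.43,"x":-0.12,"y":0.9,"z":0,"roll":0},{"gripper":0.43,"x":-0.12,"y":0.9,"z":0,"roll":0}]' >/dev/null
python3 -m crank '[{"gripper":0.43,"x":-0.12,"y":0.9,"z":0,"roll":0},{"gripper":0.43,"x":-0.12,"y":0.9,"z":0,"roll":0},{"gripper":0.43,"x":-0.12,"y":0.9,"z":0,"roll":0},{"gripper":0.43,"x":-0.12,"y":0.9,"z":0,"roll":0},{"gripper":0.43,"x":-0.12,"y":0.7,"z":0,"roll":0},{"gripper":0.43,"x":-0.1,"y":0.4,"z":0,"roll":0}]' >/dev/null
python3 p.py
python3 -m crank '[{"gripper":0.43,"x":0,"y":0,"z":0,"roll":0.95},{"gripper":0.43,"x":0,"y":0,"z":0,"roll":0.95},{"gripper":0.43,"x":0,"y":0,"z":0,"roll":0.95},{"gripper":0.43,"x":0,"y":0,"z":0,"roll":0.95},{"gripper":0.43,"x":0,"y":0,"z":0,"roll":0.95},{"gripper":0.43,"x":0,"y":0,"z":0,"roll":0.95},{"gripper":0.43,"x":0,"y":0,"z":0,"roll":0.95},{"gripper":0.43,"x":0,"y":0,"z":0,"roll":0.95},{"gripper":0.43,"x":0,"y":0,"z":0,"roll":0.95},{"gripper":0.43,"x":0,"y":0,"z":0,"roll":0.95}]' >/dev/null
python3 -m crank '[{"gripper":0.43,"x":0,"y":0,"z":0,"roll":0},{"gripper":0.43,"x":0,"y":0,"z":0,"roll":0}]' >/dev/null
python3 p.py 466.1 278 91 56.5
```

```text
t 38.02 pos [465.4 281.9 175.1] yang 104.2 tilt [-0.001  0.    -1.   ] w 37.0 F [ 0.4 -0.5 -0.1] gf 13.1 q [ 0.05  0.64 -0.91  1.84  0.61  0.97  0.68]
t 39.52 pos [467.  279.7 175.3] yang 56.7 tilt [-0. -0. -1.] w 36.8 F [-0.2  0.5 -1. ] gf 13.1 q [-0.07  0.56 -0.73  1.85  0.47  0.91 -0.03]
now-axes [-0.004 -0.045  2.108] after-roll-axes [-0.005 -0.045  2.108] roll 0.03
```

```bash
python3 -m crank '[{"gripper":0.43,"x":0,"y":-0.04,"z":0.2,"roll":0.03},{"gripper":0.43,"x":0,"y":0,"z":0.3,"roll":0},{"gripper":0.43,"x":0,"y":0,"z":0.3,"roll":0},{"gripper":0.43,"x":0,"y":0,"z":0,"roll":0},{"gripper":0.43,"x":0,"y":0,"z":0,"roll":0}]' >/dev/null
python3 p.py 466.1 278.2 91.5 56.5
python3 - <<'E'
from h import *
f=grab("scene");save(f,"g5.png",(280,100,430,220),3.5)
E
```

```text
t 40.15 pos [466.4 278.7 143.6] yang 56.4 tilt [-0.  0. -1.] w 36.9 F [-0.1  0.1 -1.3] gf 13.1 q [-0.1   0.61 -0.7   1.87  0.51  0.85 -0.07]
now-axes [-0.002 -0.015  1.302] after-roll-axes [-0.002 -0.015  1.302] roll -0.01
```

View pics/g5.png

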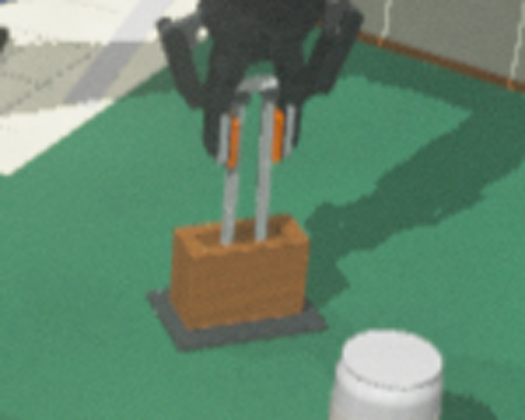

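The tips (crop pixels (230,240) and (262,238)) are entering the pocket freely. I'll lower to the floor.

```bash
python3 -m crank '[{"gripper":0.43,"x":0,"y":0,"z":0.35,"roll":0},{"gripper":0.43,"x":0,"y":0,"z":0.4,"roll":0},{"gripper":0.43,"x":0,"y":0,"z":0.3,"roll":0},{"gripper":0.43,"x":0,"y":0,"z":0.1,"roll":0},{"gripper":0.43,"x":0,"y":0,"z":0,"roll":0},{"gripper":0.43,"x":0,"y":0,"z":0,"roll":0}]' >/dev/null
python3 p.py 466.1 278.2 91 56.5
python3 -m crank '[{"gripper":0.43,"x":0,"y":0,"z":0.05,"roll":0},{"gripper":0.43,"x":0,"y":0,"z":0.03,"roll":0},{"gripper":0.43,"x":0,"y":0,"z":0,"roll":0}]' >/dev/null
python3 p.py 466.1 278.2 91 56.5
```

```text
t 40.95 pos [466.6 278.8  98. ] yang 56.4 tilt [ 0.001  0.    -1.   ] w 37.0 F [-0.1  0.2 -0.3] gf 13.1 q [-0.13  0.67 -0.65  1.9   0.57  0.77 -0.12]
now-axes [ 0.003 -0.02   0.174] after-roll-axes [ 0.003 -0.02   0.174] roll -0.02
t 41.33 pos [466.4 278.5  94.3] yang 56.4 tilt [-0. -0. -1.] w 37.2 F [ 0.   0.1 -2.2] gf 13.1 q [-0.14  0.68 -0.64  1.9   0.58  0.76 -0.12]
now-axes [ 0.002 -0.009  0.084] after-roll-axes [ 0.002 -0.009  0.084] roll -0.02
```

```bash
python3 -m crank '[{"gripper":0.43,"x":0,"y":0,"z":0.05,"roll":0},{"gripper":0.43,"x":0,"y":0,"z":0.03,"roll":0},{"gripper":0.43,"x":0,"y":0,"z":0,"roll":0}]' >/dev/null
python3 p.py 466.1 278.2 91 56.5
python3 -m crank '[{"gripper":0.47,"x":0,"y":0,"z":0.01,"roll":0},{"gripper":0.5,"x":0,"y":0,"z":0,"roll":0},{"gripper":0.6,"x":0,"y":0,"z":0,"roll":0},{"gripper":0.8,"x":0,"y":0,"z":0,"roll":0},{"gripper":1,"x":0,"y":0,"z":0,"roll":0},{"gripper":1,"x":0,"y":0,"z":0,"roll":0},{"gripper":1,"x":0,"y":0,"z":0,"roll":0},{"gripper":1,"x":0,"y":0,"z":0,"roll":0}]' >/dev/null
python3 p.py
```

```text
t 41.7 pos [466.4 278.6  91.2] yang 56.4 tilt [-0. -0. -1.] w 37.0 F [-0.6 -0.3 -0.2] gf 13.1 q [-0.14  0.68 -0.64  1.9   0.58  0.76 -0.12]
now-axes [ 0.001 -0.011  0.004] after-roll-axes [ 0.001 -0.011  0.004] roll -0.02
t 42.7 pos [466.4 278.5  90.8] yang 56.4 tilt [-0.  0. -1.] w 85.4 F [-0.5 -0.4 -0.5] gf 0.0 q [-0.14  0.68 -0.64  1.9   0.58  0.75 -0.12]
```

```bash
python3 -m crank '[{"gripper":1,"x":0,"y":0,"z":-0.3,"roll":0},{"gripper":1,"x":0,"y":0,"z":-0.6,"roll":0},{"gripper":1,"x":0,"y":0,"z":-0.8,"roll":0},{"gripper":1,"x":0,"y":0,"z":-0.8,"roll":0},{"gripper":1,"x":0,"y":0,"z":-0.8,"roll":0},{"gripper":1,"x":0,"y":0,"z":-0.5,"roll":0},{"gripper":1,"x":0,"y":0,"z":0,"roll":0},{"gripper":1,"x":0,"y":0,"z":0,"roll":0}]' >/dev/null
python3 p.py; python3 r.py
python3 - <<'E'
from h import *
f=grab("scene");save(f,"end.png",s=1.4)
P=pts(f);m=(P[...,2]>122)&(P[...,2]<135)&(abs(P[...,0]-466)<40)&(abs(P[...,1]-278)<40);print(P[m].mean(0).round(1),m.sum(),P[m][:,2].max())
E
```

```text
t 43.7 pos [466.  278.  241.9] yang 56.4 tilt [-0.001 -0.001 -1.   ] w 86.0 F [-0.2 -0.2 -0.1] gf 0.0 q [-0.03  0.48 -0.78  1.8   0.39  1.03  0.03]
red [334. 241.] 94 [590.   62.5  26.5] 12.8 39.3
red [150. 291.] 126 [ 425.1 -278.4   19.9] 5.8 32.7
red [172. 301.] 126 [ 475.8 -266.    19.7] 6.2 32.5
red [196. 311.] 133 [ 527.9 -253.3   20.2] 6.0 33.1
yel [306. 250.] 135 [564.7   3.1  24.2] 9.4 40.3
yel [325. 254.] 142 [600.3  20.3  24.4] 8.6 40.1
[468.1 276.1 125.6] 55 128.0025146129982
```

View pics/end.png

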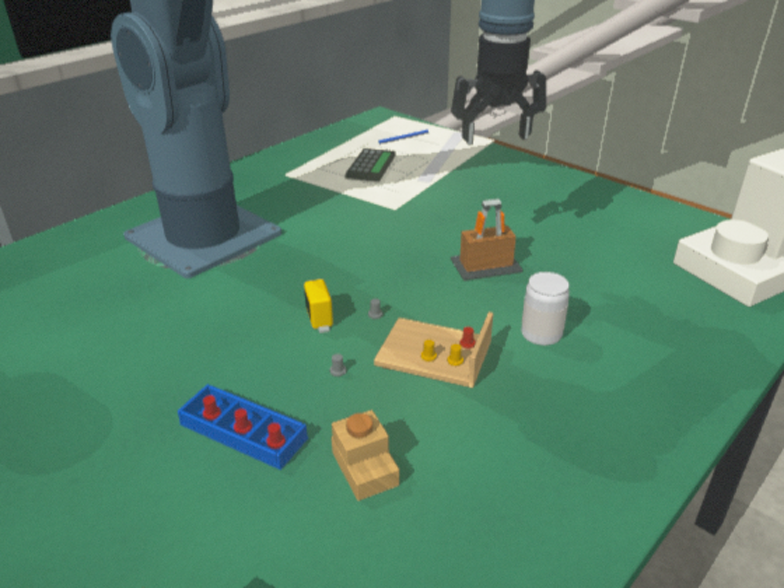

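The picture shows three reds upright in the tray at (210,406), (241,420) and (275,434). The fourth red at (468,337) and both yellows are still standing on the board, and the tongs are back in their stand at (490,225).

```bash
python3 -c "from bench import manip; print(manip.sign_off())"
```

```text
the job is handed in; nothing more can be done
None
```

The job is handed in at about 44 s: three red bosses stand upright in the tray, one per compartment, the tongs are back in their stand, and the fourth red, both yellows and the bystanders stand where they were (the sign-off gave no verdict).

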